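# Set a hold-down leaf spring to its load at the setting stand

### The job

Set the hold-down leaf spring on the setting stand. First press the brass stud half-way along the leaf with 8 N, just as the stand is found, and see how far short of the green mark the red tip stays; then slide the orange-gripped spring carriage under the leaf until the same 8 N press on the stud holds the red tip level with the green mark for about a second, and let go, leaving the carriage at that setting. Never push on the leaf with more than 14 N, and leave the other things on the bench where they lie.

Things in the scene. Friction and masses are not known exactly. Their poses are not given: they have to be found in the camera images.
- setting_stand: Stand screwed to the worktop: aluminium plate 128x290x12 mm; origin under it, mid-length (plate x -77..+51 mm). The steel leaf (22 mm wide, 2.5 thick, underside 70 mm up) leaves the dark root block (98 mm high, +y end) at y +57 and runs along -y at x 0. Plunger y +41..-29, stud y -40, tip y -117 mm. White gauge plate behind the tip at x +32 mm, 104 mm high.
- leaf_spring: The leaf spring with its stud. Origin: its root pivot inside the root block, 58 mm behind the block's face (stand y +115 mm), 71 mm above the worktop. Its own stiffness is set inside the shut block, cannot be seen and differs widely. It yields in proportion to the load: 0.25 to 1.0 N per mm at the stud, depending on leaf and carriage.
- stud: Brass stud riveted on the leaf half-way along its free length, 18 mm across, 6 mm high; press here from above. Origin: centre of its underside, on the leaf's upper face, 72 mm above the worktop when the leaf is free.
- stud_top (a point): Centre of the stud's flat top, 78 mm above the worktop when the leaf is free.
- leaf_tip (a point): Red pointer at the leaf's free end, on the leaf's centreline, 77 mm beyond the stud. About 70.5 mm above the worktop when the leaf is free; it drops about 1.57 times as far as the stud.
- green_mark (a point): Middle of the green mark (4 mm high) on the gauge plate, given as a point on the leaf's centreline at the tip: 45 mm above the worktop, 25 mm below the free tip. The tip is level with it when the stud has been pressed down about 16 mm.
- carriage (a joint): Carriage on its rail in m: 0 nearest the root block, 0.070 furthest out (to the tip). Its sprung plunger holds the leaf up at d = 0.074 + this from the root pivot. Further out is stiffer: force / stud drop (N/mm) = this leaf's unknown share + about 34 d^2 (d in m). Found at 0.058 to 0.070, always too stiff; right setting 0 to 0.05. Moves with about 4 N, stays where left.
- carriage_grip (a point): Top centre of the carriage's upright orange grip: 12 mm thick along the rail, 20 mm across, 56 mm high, top 81.5 mm above the worktop, 52 mm to the stand's -x side of the leaf's centreline (30 mm clear of the leaf). The carriage travels outward along the stand's -y.
- spanner: Steel combination spanner lying on the worktop, 163 mm long; origin under its middle. Leave alone.
- hex_key: Dark hex key lying on the worktop, 88 mm long; origin under its middle. Leave alone.
- bearing: Ball bearing lying flat, 40 mm across, 11 mm high; origin under its centre. Leave alone.
- gripper_finger: Machined gripper finger blank, 28 x 72 x 14 mm; origin under its middle. Leave alone.
- thread_lock: Small red bottle with a white pointed cap standing upright, 30 mm across, 104 mm high; origin under its centre. Leave alone.

How it is judged (in metres and radians):
On the way, in this order (a step that is already met when the one before it is completed fails the run):
1. as found, with the carriage not yet moved, the stud is pressed with 7 to 9 N (contact force between the fingers and stud between 7 and 9 N and value of joint carriage above 0.056 m), for 0.3 s.
2. with the carriage reset, a press of 7 to 9 N on the stud holds the red tip within 2 mm of the green mark's middle for 0.6 s (contact force between the fingers and stud between 7 and 9 N and z of leaf_tip in the frame of green_mark between -0.002 and 0.002 m and value of joint carriage below 0.056 m), for 0.6 s.
At the end, for the whole second after the job is handed in: The leaf is free again with its tip back up (21 to 31 mm above the green mark's middle) and the carriage rests untouched inwards of where it was found (below 0.056 m), at the setting proved by the last press (z of leaf_tip in the frame of green_mark between 0.021 and 0.031 m and value of joint carriage below 0.056 m and velocity of joint carriage between -0.002 and 0.002 m/s).
It fails at once if the leaf is pushed with more than 14 N (contact force between any of the fingers, the arm and leaf_spring above 14 N).
It fails at once if the spanner, hex key, bearing, gripper finger or red bottle is moved more than 20 mm (distance of any of spanner, hex_key, bearing, gripper_finger, thread_lock from where it was at the start of the episode above 0.02 m).
It also fails if it takes over 72 s, if anything falls off the work surface, if the arm or the gripper's body presses on something with over 40 N, if the wrist force passes 120 N, or if a joint passes its speed limit or range.

### The arm

A 6-joint arm with a two-finger parallel gripper is mounted at the origin on a cart in front of the work surface, level with it; the furniture and walls round the work are solid. World frame = base frame: x ahead of the robot, y to its left, z up, the work surface at z = 0. Lengths are in mm, angles in rad, forces in N, time in s.
With the tool pointing down it reaches from about 275 to 725 mm from the base axis. Payload 5.6 kg.
Tool frame: the origin (TCP) lies at the very end of the fingers, on their centre line; the grasp point (between the pads) lies 19 mm behind it (grip_depth is the distance from the TCP to the grasp point, in mm); z points along the fingers, y is the line along which they close (so a half turn about z gives the same grasp; the last joint's range is limited). The gripper opens to 85 mm and grips with 20 to 120 N. Pads are 22 mm wide; open, the fingers measure 114 mm over their backs; the gripper's body (76 mm by 85 mm) begins 54 mm behind the grasp point. The pads swing forward as they close: fully open they stand 13 mm farther back than shut.
Start: joints at [1.555, 0.255, 0.108, 0, -1.424, -0.285], TCP at [162.929, 525.307, 231.283] pointing down, gripper open.
Joint ranges: [-2.95, 2.95], [-1.21, 1.97], [-1.09, 1.5], [-2.87, 1.71], [-2.94, -0.07], [-3.05, 3.05]. Speed limits (rad/s): [2.57, 2.57, 3.14, 3.14, 3.14, 3.14].

### API

Orientations are given as a rotation vector (axis times angle).
In Python, from station import state, grab_frame, camera_model, close_job, grip_depth gives the robot as it stands.
- The arm moves only by the tool move_arm, never from a script. Its argument "commands" is a list of rows, each a list of 6 numbers: the shift along the tool's x, y, z in mm, then the turn, a rotation vector about the tool's x, y, z in degrees. A call has 1 to 12 rows; each row shifts and turns the commanded pose from where the row before left it, along the tool's axes as they then stand; what a row does not reach is not made up. A row lasts 1/12 s, in which the tool goes at most 41.7 mm and 7.16 degrees, less where a joint would pass 70% of its speed; a pose out of reach is approached as far as the arm can. A call with a gripper value outside its range is refused whole. "claw" is the opening, from -1 (shut) to 1 (fully open), so that 0 is half open, set as the call begins (left out, the last holds). The fingers move at their own pace and stop on an object; the grip force is fixed at half the most. Time passes only in rows, so rows that do not move let the fingers close. It gives the time, the measured TCP pose, the force, the opening and the grip force at its end, in the units of the state.
- state(): the state, without advancing time (a new reading comes with each control period).
- grab_frame(name): name is "scene" or "top" or "wrist"; returns the picture (480x640x3 uint8, red, green, blue); there is no depth.
- camera_model(name): a dict with "intrinsics" (3x3 intrinsics, pixels), "rvec" (rotation vector, rad) and "tvec" (3), from world to camera coordinates, as OpenCV has them; the wrist camera has in their place "hand_eye" (4x4, takes a point from camera to tool coordinates, whose origin is the TCP and whose axes are the flange's). Camera axes: x right, y down, z forward; pixel columns grow to the right and rows downward; lengths in mm; the calibration is good to about 2 mm. A picture is of the moment at which its call begins: read the wrist's pose just before it. camera_model takes no time and is no camera call.
- close_job(): hands the job in; it is judged then, once.
The state is a dict: "time": time; "qpos": joint angles; "qd": joint speeds; "joint_efforts": joint torques, N m; "tool_pos": TCP position; "eef_rot": TCP orientation; "ft_force": force on the tool from outside, world axes, zero at the start; "torque": the same for the moment, N m; "finger_gap": opening from 0.0 (shut) to 1.0 (fully open); "grasp_force": force on a finger pad.
Only numpy, scipy, OpenCV 4.12 (cv2) and the standard library are available. Lean on these libraries where they do the work, as an engineer would, in place of code of your own. Each camera call takes 0.05 s, during which the arm holds its last target. There are 200 camera calls.

## Working session

There is one attempt and no reset: what is moved stays moved. The work goes in short steps, Python scripts to look and compute and a tool call to move; the robot and the scene stay as the last step left them, time stands still between calls to the robot, and variables do not carry over. Pictures are saved under pics/ and viewed, at most 10 in all, crops included, and the job is handed in when it is done.

Besides the shell and the picture viewer there is one more tool, called after ">>>" by a JSON object that holds its "fn" and its "kwargs". move_arm: Moves the arm, as the interface text tells. Its arguments: {"type":"object","properties":{"commands":{"type":"array"},"claw":{"type":"number"}},"required":["commands"]}

```bash
mkdir -p pics; ls
python3 - <<'E'
from station import *
import cv2
print(state(), grip_depth)
for n in ("scene","top"):
    cv2.imwrite(f"pics/{n}0.png",grab_frame(n)[...,::-1]); print(n,camera_model(n))
print(camera_model("wrist"))
E
```

```text
pics
{'time': 0.0, 'qpos': array([ 1.55460974e+00,  2.55737086e-01,  1.06997628e-01, -4.88871815e-04,
       -1.42394005e+00, -2.84584768e-01]), 'qd': array([ 0.00063189,  0.00099822,  0.00181066,  0.00101828, -0.00017279,
       -0.00011012]), 'joint_efforts': array([-1.05525356e-03, -3.86643612e+01,  2.37946433e+01,  5.36568493e+00,
       -6.20301566e-03,  9.52243340e-06]), 'tool_pos': array([162.74104903, 524.8317392 , 230.396161  ]), 'eef_rot': array([ 3.10420855e+00, -4.70494183e-01, -3.56714965e-04]), 'ft_force': array([-0.26864948, -0.04006186,  0.07688902]), 'torque': array([-0.03384014, -0.00666941,  0.02761551]), 'grasp_force': 0.0, 'finger_gap': 1.0016229055791448} 18.700000000000003
scene {'intrinsics': array([[491.5022535 ,   0.        , 320.89438833],
       [  0.        , 491.5022535 , 237.55434522],
       [  0.        ,   0.        ,   1.        ]]), 'rvec': array([ 2.07783958, -0.50849183,  0.26387852]), 'tvec': array([-386.09799346,  272.92547605,  829.83981524])}
top {'intrinsics': array([[563.96207807,   0.        , 330.20708674],
       [  0.        , 563.96207807, 242.25681867],
       [  0.        ,   0.        ,   1.        ]]), 'rvec': array([ 2.19583413, -2.23064527,  0.07955598]), 'tvec': array([ 170.96472557,  517.79640865, 1186.47731067])}
{'intrinsics': array([[371.4150658 ,   0.        , 323.9871029 ],
       [  0.        , 371.4150658 , 248.28972693],
       [  0.        ,   0.        ,   1.        ]]), 'hand_eye': array([[-2.07091742e-04, -9.59907988e-01, -2.80315201e-01,
         6.99788538e+01],
       [ 9.99999600e-01,  4.52066589e-05, -8.93586548e-04,
        -5.90666138e-01],
       [ 8.70432979e-04, -2.80315274e-01,  9.59907594e-01,
        -1.42026032e+02],
       [ 0.00000000e+00,  0.00000000e+00,  0.00000000e+00,
         1.00000000e+00]])}
```

View pics/scene0.png

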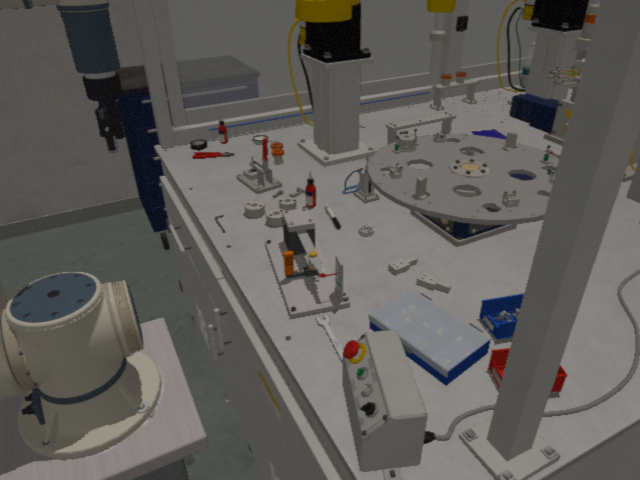

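View pics/top0.png

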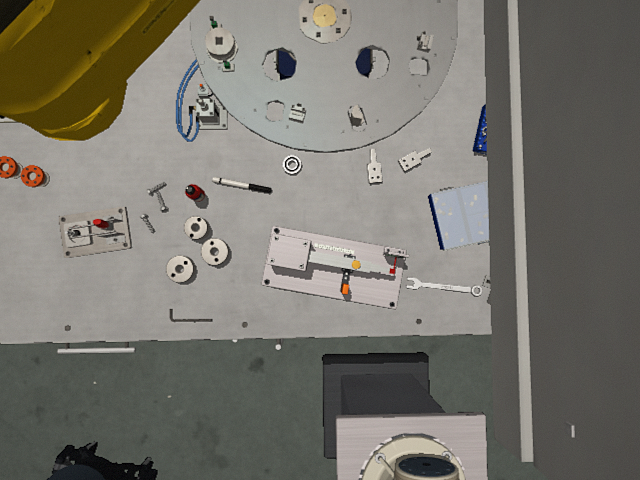

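The scene view shows the stand with stud near (312,253), orange grip (289,262) and red tip (325,275). In the top view the stud is at (356,265), the grip at (345,289), the red tip at (392,270) and the root block at (290,250).

```bash
cat > h.py <<'E'
import numpy as np, cv2
from station import *
from scipy.spatial.transform import Rotation as R
def ray(n,uv,st=None):
    m=camera_model(n); K=m["intrinsics"]
    d=np.linalg.inv(K)@np.array([uv[0],uv[1],1.])
    if n=="wrist":
        A=m["hand_eye"]; T=R.from_rotvec(st["eef_rot"]).as_matrix()
        return st["tool_pos"]+T@A[:3,3], T@A[:3,:3]@d
    C=R.from_rotvec(m["rvec"]).as_matrix()
    return -C.T@m["tvec"], C.T@d
def onz(n,uv,z,st=None):
    o,d=ray(n,uv,st); return o+d*(z-o[2])/d[2]
def proj(n,p,st=None):
    m=camera_model(n);K=m["intrinsics"]
    if n=="wrist":
        A=m["hand_eye"]; T=R.from_rotvec(st["eef_rot"]).as_matrix()
        c=A[:3,:3].T@(T.T@(np.array(p)-st["tool_pos"])-A[:3,3])
    else: c=R.from_rotvec(m["rvec"]).as_matrix()@p+m["tvec"]
    q=K@c; return q[:2]/q[2]
def blobs(img,lo,hi,box,amin=6):
    hsv=cv2.cvtColor(img,cv2.COLOR_RGB2HSV); m=cv2.inRange(hsv,np.array(lo),np.array(hi))
    x0,y0,x1,y1=box; k=np.zeros_like(m); k[y0:y1,x0:x1]=m[y0:y1,x0:x1]
    n,l,s,c=cv2.connectedComponentsWithStats(k)
    return [(c[i],s[i]) for i in range(1,n) if s[i][4]>=amin]
E
python3 - <<'E'
from h import *
t=cv2.imread("pics/top0.png")[...,::-1].copy()
box=(330,240,420,305)
for nm,lo,hi,z in (("stud",(18,120,100),(32,255,255),78),("grip",(6,150,100),(17,255,255),81),("tip",(0,150,80),(5,255,255),71)):
    for c,s in blobs(t,lo,hi,box): print(nm,c.round(1),s,onz("top",c,z).round(1))
cv2.imwrite("pics/topc.png",cv2.resize(t[215:315,255:415,::-1],None,fx=5,fy=5,interpolation=cv2.INTER_CUBIC))
E
```

```text
stud [355.5 264. ] [352 260   8   9  55] [473.2 115.   78. ]
grip [344.9 288.5] [342 283   7  12  64] [424.9 137.2  81. ]
tip [393.1 267.7] [390 258   6  16  36] [464.6  39.   71. ]
```

View pics/topc.png

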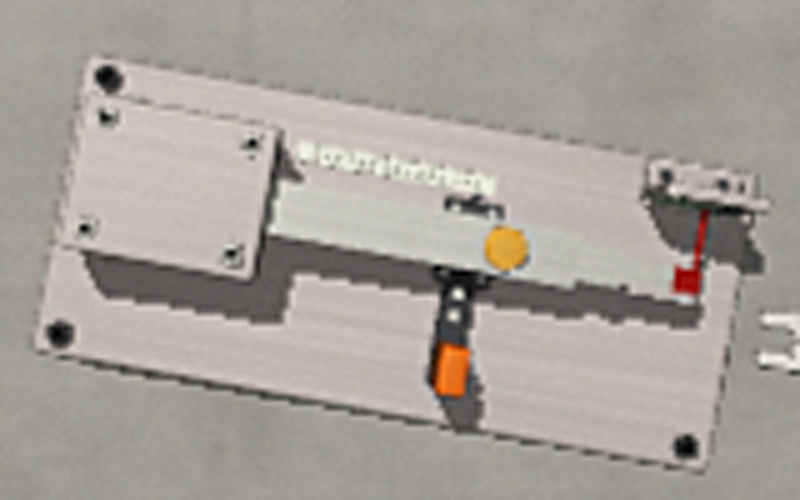

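The crop confirms the carriage is just inside the stud, and the leaf runs left to right with the root block on the left. The gauge and tip are on the right.

Run:
```python
from h import *
f=lambda x,y:(255+x/5,215+y/5)
c=[onz("top",f(*p),12)[:2] for p in ((37,348),(705,467),(92,57),(762,177))]
for a in c: print(a.round(1))
# corners: (-77,+145),(-77,-145),(51,145),(51,-145)
P=np.array([[-77,145],[-77,-145],[51,145],[51,-145]],float);Q=np.array(c)
H=(P-P.mean(0)).T@(Q-Q.mean(0)); U,S,V=np.linalg.svd(H); Rm=(U@V).T
t=Q.mean(0)-Rm@P.mean(0); yaw=np.arctan2(Rm[1,0],Rm[0,0]); print("yaw",np.degrees(yaw),"orig",t, "stud",Rm@[0,-40]+t, "tip",Rm@[0,-117]+t)
st=state();x=R.from_rotvec(st["eef_rot"]).as_matrix()[:,0]
g=Rm.T@(onz("top",(344.9,287.5),81.5)[:2]-t);print("grip in stand",g)
print("tool x ang",np.degrees(np.arctan2(x[1],x[0])))
for nm,p in (("stud",(0,-40)),("s2",None)):
  pass
print("resid",(Q-(P@Rm.T+t)).round(1))
s=onz("top",(355.5,264),78);print("stud in stand",Rm.T@(s[:2]-t))
```

```text
[433.4 306.8]
[378.5  26.3]
[555.6 282.3]
[500.5  -0.6]
yaw -11.184620434388632 orig [479.76956949 151.16977318] stud [472.0107282  111.92948289] tip [457.07495872  36.39192408]
grip in stand [-49.09676575 -23.95713463]
tool x ang -17.237617778517485
resid [[ 1.1 -1.6]
 [ 2.4  2.4]
 [-2.3 -1.2]
 [-1.1  0.4]]
stud in stand [  0.60805976 -36.74227711]
```

>>> {"fn": "move_arm", "kwargs": {"commands": [[33,24,0,0,0,0],[33,24,0,0,0,0],[33,24,0,0,0,0],[33,24,0,0,0,0],[33,24,0,0,0,0],[33,24,0,0,0,0],[33,24,0,0,0,0],[33,24,0,0,0,0],[33,24,0,0,0,0],[33,24,0,0,0,0],[33,24,0,0,0,0],[33,24,0,0,0,0]], "claw": -1}}

```text
time: 1.1
tool_pos: [456.4, 131.0, 231.2]
eef_rot: [-3.106, 0.47, 0.001]
ft_force: [1.4, 1.0, -0.1]
finger_gap: -0.001
grasp_force: 0.0
```

>>> {"fn": "move_arm", "kwargs": {"commands": [[22,13,10,0,0,-6],[0,0,25,0,0,0],[0,0,25,0,0,0],[0,0,0,0,0,0],[0,0,0,0,0,0],[0,0,0,0,0,0]]}}

```text
time: 1.6
tool_pos: [473.6, 114.3, 172.7]
eef_rot: [-3.126, 0.306, -0.003]
ft_force: [-0.1, 0.0, 0.2]
finger_gap: -0.002
grasp_force: 0.0
```

Run:
```python
from h import *
st=state(); im=grab_frame("wrist"); cv2.imwrite("pics/w1.png",im[...,::-1])
print(st["time"],st["tool_pos"],st["ft_force"],st["finger_gap"])
x=R.from_rotvec(st["eef_rot"]).as_matrix(); print(x.round(3))
for nm,lo,hi,z in (("stud",(18,120,100),(32,255,255),78),("grip",(6,150,100),(17,255,255),81),("tip",(0,150,80),(5,255,255),71)):
    for c,s in blobs(im,lo,hi,(0,0,640,480),40): print(nm,c.round(1),s,onz("wrist",c,z,st).round(1))
```

```text
1.6 [473.61104658 114.30675999 172.68606072] [-0.07588     0.03481174  0.23194554] -0.0022017113179740684
[[ 0.981 -0.194  0.002]
 [-0.194 -0.981  0.   ]
 [ 0.002 -0.    -1.   ]]
stud [304.7 228.2] [294 224  23  10 105] [490.7 124.8  78. ]
stud [320.1 252. ] [308 240  26  25 505] [472.9 118.1  78. ]
grip [303.7 294.3] [297 284  15  22 204] [446.4 134.7  81. ]
tip [430.6 243.5] [422 214  16  43 264] [462.2  43.6  71. ]
```

View pics/w1.png

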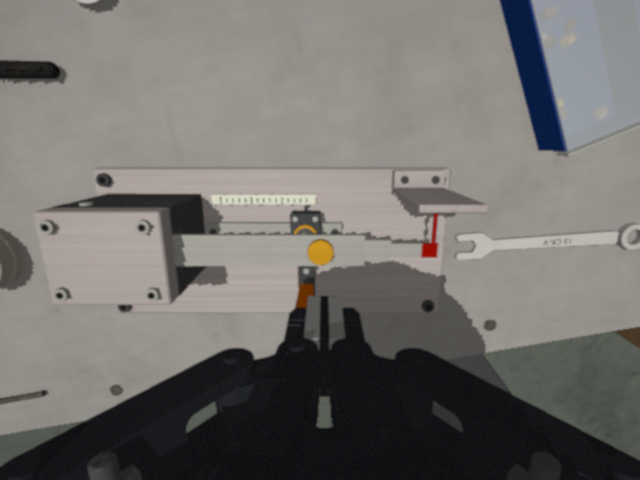

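The wrist view shows the stud at (320,252), the tip at (430,250) and the grip partly hidden at (304,294). The leaf is level in the image, so the yaw is right. I'll shift 2 mm and descend.

>>> {"fn": "move_arm", "kwargs": {"commands": [[-1,-2,20,0,0,0],[0,0,30,0,0,0],[0,0,25,0,0,0],[0,0,10,0,0,0],[0,0,2,0,0,0],[0,0,0,0,0,0],[0,0,0,0,0,0],[0,0,0,0,0,0]]}}

```text
time: 2.32
tool_pos: [473.5, 116.9, 86.0]
eef_rot: [-3.125, 0.306, -0.005]
ft_force: [0.2, -0.1, 0.4]
finger_gap: -0.003
grasp_force: 0.0
```

>>> {"fn": "move_arm", "kwargs": {"commands": [[0,0,2,0,0,0],[0,0,2,0,0,0],[0,0,2,0,0,0],[0,0,2,0,0,0],[0,0,1,0,0,0],[0,0,0,0,0,0],[0,0,0,0,0,0],[0,0,0,0,0,0]]}}

```text
time: 2.98
tool_pos: [472.6, 116.1, 75.5]
eef_rot: [-3.126, 0.307, -0.001]
ft_force: [0.9, -0.3, 1.1]
finger_gap: 0.0
grasp_force: 1.0
```

>>> {"fn": "move_arm", "kwargs": {"commands": [[0,0,1.5,0,0,0],[0,0,1.5,0,0,0],[0,0,1,0,0,0],[0,0,0,0,0,0],[0,0,0,0,0,0],[0,0,0,0,0,0],[0,0,0,0,0,0]]}}

```text
time: 3.57
tool_pos: [472.6, 116.1, 71.6]
eef_rot: [3.127, -0.307, 0.001]
ft_force: [-1.3, -1.2, 4.8]
finger_gap: 0.001
grasp_force: 2.6
```

Run:
```python
from h import *
for i in range(3):
    s=state(); print(s["time"],s["tool_pos"].round(2),s["ft_force"].round(2)); grab_frame("wrist")
```

```text
3.5667 [472.58 116.09  71.57] [-1.28 -1.17  4.79]
3.6167 [472.58 116.11  71.57] [-0.89 -0.76  5.26]
3.6667 [472.6  116.1   71.57] [-0.32 -1.3   5.02]
```

>>> {"fn": "move_arm", "kwargs": {"commands": [[0,0,1.5,0,0,0],[0,0,1.5,0,0,0],[0,0,0,0,0,0],[0,0,0,0,0,0],[0,0,0,0,0,0],[0,0,0,0,0,0]]}}

```text
time: 4.22
tool_pos: [472.9, 116.1, 68.9]
eef_rot: [-3.126, 0.307, -0.002]
ft_force: [-0.7, -1.4, 6.7]
finger_gap: -0.002
grasp_force: 3.5
```

```bash
cat > f.py <<'E'
from h import *
F=[];Z=[]
for i in range(8):
    s=state(); F.append(s["ft_force"]);Z.append(s["tool_pos"]); grab_frame("wrist")
print(s["time"],np.mean(Z,0).round(2),np.mean(F,0).round(2),np.std(F,0).round(2))
E
python3 f.py
```

```text
4.5667 [472.87 116.12  68.93] [-1.36 -1.31  6.9 ] [0.54 0.42 0.3 ]
```

>>> {"fn": "move_arm", "kwargs": {"commands": [[0,0,1,0,0,0],[0,0,0.7,0,0,0],[0,0,0,0,0,0],[0,0,0,0,0,0],[0,0,0,0,0,0],[0,0,0,0,0,0],[0,0,0,0,0,0]]}}

```text
time: 5.2
tool_pos: [472.9, 116.1, 67.4]
eef_rot: [-3.126, 0.307, -0.002]
ft_force: [-2.5, -1.5, 8.2]
finger_gap: 0.001
grasp_force: 4.2
```

```bash
python3 f.py
python3 - <<'E'
from h import *
st=state(); im=grab_frame("wrist"); cv2.imwrite("pics/w2.png",im[...,::-1])
s=grab_frame("scene"); cv2.imwrite("pics/s2.png",cv2.resize(s[210:330,240:380,::-1],None,fx=4,fy=4,interpolation=cv2.INTER_CUBIC))
cv2.imwrite("pics/v2.png",np.vstack([im[100:400,60:640,::-1],cv2.resize(s[230:305,260:370,::-1],(440,300),interpolation=cv2.INTER_CUBIC)[:, :].copy() if 0 else cv2.copyMakeBorder(cv2.resize(s[230:305,260:370,::-1],(440,300),interpolation=cv2.INTER_CUBIC),0,0,0,140,cv2.BORDER_CONSTANT)]))
E
```

```text
5.55 [472.92 116.12  67.41] [-1.62 -1.5   8.  ] [0.72 0.5  0.49]
```

View pics/v2.png

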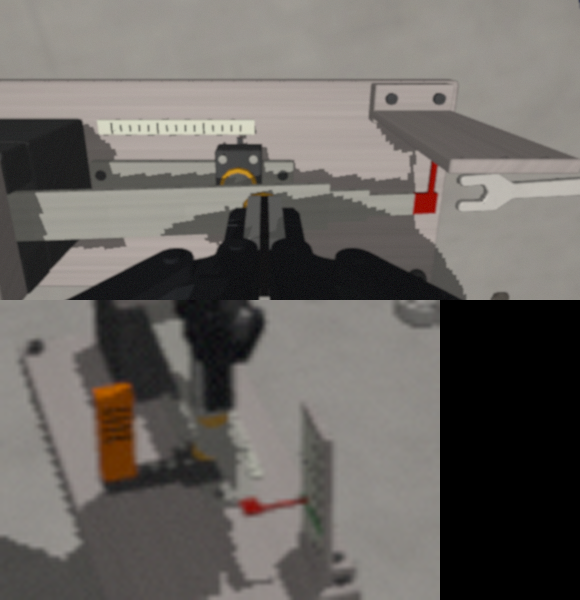

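Pressed at about 8 N: the red tip stays clearly above the green mark, and the stud drop is 10.7 mm, so k ≈ 0.725 N/mm. The target is about 0.49 N/mm, which means moving the carriage about 27 mm inward. I'll lift off and grasp the grip.

>>> {"fn": "move_arm", "kwargs": {"commands": [[0,0,-4,0,0,0],[0,0,-12,0,0,0],[0,0,-16,0,0,0],[-10,0,-10,0,0,0],[-20,-6,0,0,0,0],[-22,-6,0,0,0,0],[0,0,0,0,0,0],[0,0,0,0,0,0],[0,0,0,0,0,0]], "claw": -1}}

```text
time: 6.45
tool_pos: [423.8, 138.1, 108.4]
eef_rot: [3.127, -0.307, -0.0]
ft_force: [-1.0, 0.2, -1.0]
finger_gap: 0.001
grasp_force: 0.0
```

>>> {"fn": "move_arm", "kwargs": {"commands": [[0,0,0,0,0,0],[0,0,0,0,0,0],[0,0,0,0,0,0],[0,0,0,0,0,0],[0,0,0,0,0,0],[0,0,0,0,0,0]], "claw": 0}}

```text
time: 6.95
tool_pos: [423.8, 137.9, 108.5]
eef_rot: [3.126, -0.308, -0.0]
ft_force: [-1.0, -0.2, 0.4]
finger_gap: 0.498
grasp_force: 0.0
```

```bash
python3 f.py
python3 - <<'E'
from h import *
st=state(); print(st["finger_gap"]); im=grab_frame("wrist"); cv2.imwrite("pics/w3.png",im[...,::-1])
for nm,lo,hi,z in (("stud",(18,120,100),(32,255,255),78),("grip",(6,150,100),(17,255,255),81.5),("tip",(0,150,80),(5,255,255),71)):
    for c,s in blobs(im,lo,hi,(0,0,640,480),40): print(nm,c.round(1),s,onz("wrist",c,z,st).round(1))
E
```

```text
7.3 [423.75 138.   108.57] [-0.35  0.18  0.14] [0.61 0.29 0.41]
0.4996727473094757
stud [347.6 181.7] [ 329  163   38   38 1098] [472.4 118.2  78. ]
grip [321.3 275.6] [ 309  242   25   65 1431] [430.9 138.9  81.5]
tip [506.6 166. ] [492 116  26  75 706] [464.1  42.9  71. ]
```

View pics/w3.png

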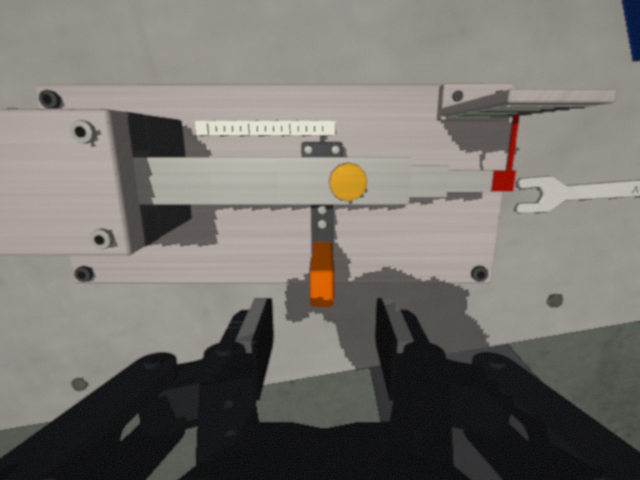

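The grip's top is at (321,287), centred between the open fingers. Now descend and close.

>>> {"fn": "move_arm", "kwargs": {"commands": [[0,0,15,0,0,0],[0,0,20,0,0,0],[0,0,15,0,0,0],[0,0,3,0,0,0],[0,0,0,0,0,0],[0,0,0,0,0,0],[0,0,0,0,0,0]]}}

```text
time: 7.98
tool_pos: [424.5, 138.5, 56.6]
eef_rot: [-3.125, 0.307, -0.003]
ft_force: [-0.1, 1.0, 0.3]
finger_gap: 0.503
grasp_force: 0.0
```

>>> {"fn": "move_arm", "kwargs": {"commands": [[0,0,0,0,0,0],[0,0,0,0,0,0],[0,0,0,0,0,0],[0,0,0,0,0,0],[0,0,0,0,0,0],[0,0,0,0,0,0],[0,0,0,0,0,0],[0,0,0,0,0,0]], "claw": -0.85}}

```text
time: 8.65
tool_pos: [424.2, 138.5, 56.4]
eef_rot: [-3.126, 0.307, -0.002]
ft_force: [-2.1, 1.1, 6.1]
finger_gap: 0.127
grasp_force: 58.9
```

>>> {"fn": "move_arm", "kwargs": {"commands": [[0,-2,0,0,0,0],[0,-3,0,0,0,0],[0,-4,0,0,0,0],[0,-4,0,0,0,0],[0,-4,0,0,0,0],[0,-4,0,0,0,0],[0,-3,0,0,0,0],[0,-3,0,0,0,0],[0,0,0,0,0,0],[0,0,0,0,0,0],[0,0,0,0,0,0],[0,0,0,0,0,0]]}}

```text
time: 9.65
tool_pos: [429.2, 164.2, 56.3]
eef_rot: [3.126, -0.307, 0.001]
ft_force: [-1.3, -2.2, 6.7]
finger_gap: 0.129
grasp_force: 59.1
```

>>> {"fn": "move_arm", "kwargs": {"commands": [[0,0,0,0,0,0],[0,0,0,0,0,0],[0,0,0,0,0,0],[0,0,0,0,0,0],[0,0,0,0,0,0],[0,0,0,0,0,0]]}}

```text
time: 10.15
tool_pos: [429.2, 164.2, 56.4]
eef_rot: [3.126, -0.307, 0.001]
ft_force: [-2.1, -2.0, 7.0]
finger_gap: 0.129
grasp_force: 59.1
```

>>> {"fn": "move_arm", "kwargs": {"commands": [[0,0,0,0,0,0],[0,0,0,0,0,0],[0,0,0,0,0,0],[0,0,0,0,0,0],[0,0,-6,0,0,0],[0,0,-20,0,0,0],[0,0,-24,0,0,0],[0,0,0,0,0,0]], "claw": 0}}

```text
time: 10.82
tool_pos: [431.6, 165.8, 110.2]
eef_rot: [-3.123, 0.305, -0.01]
ft_force: [1.7, 1.6, 0.3]
finger_gap: 0.499
grasp_force: 0.0
```

>>> {"fn": "move_arm", "kwargs": {"commands": [[14,10,0,0,0,0],[20,15,0,0,0,0],[18,13.5,0,0,0,0],[0,0,0,0,0,0],[0,0,0,0,0,0],[0,0,0,0,0,0],[0,0,10,0,0,0],[0,0,8,0,0,0],[0,0,0,0,0,0],[0,0,0,0,0,0],[0,0,0,0,0,0]], "claw": -1}}

```text
time: 11.73
tool_pos: [472.5, 116.9, 87.9]
eef_rot: [3.127, -0.306, 0.0]
ft_force: [0.8, -0.1, 0.1]
finger_gap: 0.001
grasp_force: 0.0
```

```bash
python3 f.py
```

```text
12.0833 [472.63 116.82  87.92] [-0.25 -0.18  0.11] [0.54 0.5  0.49]
```

>>> {"fn": "move_arm", "kwargs": {"commands": [[0,0,3,0,0,0],[0,0,3,0,0,0],[0,0,3,0,0,0],[0,0,2,0,0,0],[0,0,2,0,0,0],[0,0,2,0,0,0],[0,0,2,0,0,0],[0,0,2,0,0,0],[0,0,1,0,0,0],[0,0,0,0,0,0],[0,0,0,0,0,0],[0,0,0,0,0,0]]}}

```text
time: 13.13
tool_pos: [472.7, 116.5, 67.9]
eef_rot: [3.126, -0.307, 0.001]
ft_force: [-1.0, -1.9, 5.1]
finger_gap: -0.0
grasp_force: 2.8
```

```bash
python3 f.py
```

```text
13.4833 [472.68 116.47  67.95] [-1.31 -1.88  5.25] [0.44 0.36 0.27]
```

>>> {"fn": "move_arm", "kwargs": {"commands": [[0,0,1.5,0,0,0],[0,0,1.5,0,0,0],[0,0,1.5,0,0,0],[0,0,0.5,0,0,0],[0,0,0,0,0,0],[0,0,0,0,0,0],[0,0,0,0,0,0],[0,0,0,0,0,0]]}}

```text
time: 14.2
tool_pos: [472.8, 116.6, 63.3]
eef_rot: [-3.127, 0.307, -0.002]
ft_force: [-2.1, -2.3, 7.9]
finger_gap: -0.001
grasp_force: 4.1
```

```bash
python3 f.py
python3 - <<'E'
from h import *
st=state(); im=grab_frame("wrist"); s=grab_frame("scene")
cv2.imwrite("pics/s4.png",s[...,::-1]);cv2.imwrite("pics/w4.png",im[...,::-1])
a=cv2.resize(s[255:305,310:360,::-1],(400,400),interpolation=cv2.INTER_CUBIC)
b=cv2.resize(im[100:300,400:600,::-1],(400,400),interpolation=cv2.INTER_CUBIC)
cv2.imwrite("pics/v4.png",np.hstack([a,b]))
# red tip block: scene and wrist rays
lo,hi=(0,150,60),(5,255,255)
for c,q in blobs(s,lo,hi,(300,250,360,310),4): print("scene red",c,q)
for c,q in blobs(im,lo,hi,(380,60,640,330),20): print("wrist red",c,q)
ex=np.array([.981,-.194]);ey=np.array([.194,.981])
tip=np.array([472.9,116.2])-77*ey
for z in (40,45,50): print(z,"scene",proj("scene",np.array([*tip,z])).round(1),"wrist",proj("wrist",np.array([*tip,z]),st).round(1))
E
```

```text
14.55 [472.84 116.54  63.35] [-2.07 -1.85  7.93] [0.4  0.45 0.49]
scene red [322.57142857 283.78571429] [321 282   5   4  14]
wrist red [483.89260563 292.93485915] [471 259  23  52 568]
40 scene [322.2 288.6] wrist [486.9 291.5]
45 scene [322.1 286.6] wrist [491.4 295.7]
50 scene [322.1 284.7] wrist [496.1 300.2]
```

View pics/v4.png

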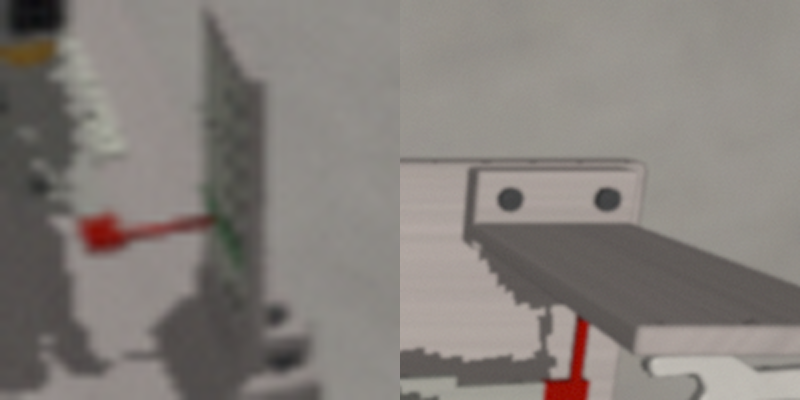

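Run:
```python
from h import *
ey=np.array([.194,.981]);tip=np.array([472.9,116.2])-77*ey
for fn in("scene0","s4"):
    s=cv2.imread(f"pics/{fn}.png")[...,::-1].astype(float)
    r=np.clip(s[...,0]-np.maximum(s[...,1],s[...,2])-40,0,None)   # redness weight
    u0=322 if fn=="s4" else 322
    w=np.zeros_like(r); w[262:296,318:328]=r[262:296,318:328]
    v,u=np.mgrid[:480,:640]; c=((u*w).sum()/w.sum(),(v*w).sum()/w.sum())
    zz=np.arange(30,90,.1); pr=np.array([proj("scene",np.array([*tip,z])) for z in zz])
    print(fn,np.round(c,2),"z by row",zz[np.argmin(abs(pr[:,1]-c[1]))])
s=cv2.imread("pics/s4.png")[...,::-1].copy()
for c,q in blobs(s,(35,60,20),(90,255,255),(325,260,350,300),2): print("green",c,q)
# predicted green mark line on gauge face x+32 at z45, and pointer
ex=np.array([.981,-.194]); st=np.array([472.9,116.2])+40*ey
for y in(-105,-117,-130): print(y,[proj("scene",np.array([*(st+32*ex+y*ey),z])).round(1) for z in(43,45,47)])
```

```text
scene0 [322.39 274.81] z by row 75.00000000000064
s4 [322.37 283.61] z by row 52.800000000000324
-105 [array([335.3, 281.3]), array([335.3, 280.5]), array([335.3, 279.8])]
-117 [array([337. , 284.6]), array([337. , 283.9]), array([337. , 283.1])]
-130 [array([338.9, 288.3]), array([338.9, 287.6]), array([338.9, 286.8])]
```

The tip is still about 2–3 mm high at 8 N, by both the scene drop (22 mm) and the geometry. The setting is slightly stiff, so I'll move the carriage about 7 mm further in.

>>> {"fn": "move_arm", "kwargs": {"commands": [[0,0,-4,0,0,0],[0,0,-14,0,0,0],[0,0,-20,0,0,0],[-10,-8,-8,0,0,0],[-20,-15,0,0,0,0],[-22,-15.5,0,0,0,0],[0,0,0,0,0,0],[0,0,0,0,0,0],[0,0,0,0,0,0]]}}

```text
time: 15.45
tool_pos: [429.0, 164.6, 108.4]
eef_rot: [-3.127, 0.307, 0.0]
ft_force: [0.5, -0.7, 0.1]
finger_gap: -0.002
grasp_force: 0.0
```

>>> {"fn": "move_arm", "kwargs": {"commands": [[0,0,0,0,0,0],[0,0,0,0,0,0],[0,0,0,0,0,0],[0,0,0,0,0,0],[0,0,0,0,0,0],[0,0,15,0,0,0],[0,0,20,0,0,0],[0,0,15,0,0,0],[0,0,3,0,0,0],[0,0,0,0,0,0],[0,0,0,0,0,0],[0,0,0,0,0,0]], "claw": 0}}

```text
time: 16.45
tool_pos: [429.8, 165.0, 56.6]
eef_rot: [-3.125, 0.307, -0.003]
ft_force: [0.4, 0.2, 0.4]
finger_gap: 0.503
grasp_force: 0.0
```

>>> {"fn": "move_arm", "kwargs": {"commands": [[0,0,0,0,0,0],[0,0,0,0,0,0],[0,0,0,0,0,0],[0,0,0,0,0,0],[0,0,0,0,0,0],[0,0,0,0,0,0],[0,0,0,0,0,0],[0,0,0,0,0,0]], "claw": -0.85}}

```text
time: 17.12
tool_pos: [429.3, 164.7, 56.3]
eef_rot: [-3.126, 0.307, -0.001]
ft_force: [-1.8, 0.7, 5.2]
finger_gap: 0.128
grasp_force: 58.8
```

>>> {"fn": "move_arm", "kwargs": {"commands": [[0,-2,0,0,0,0],[0,-2,0,0,0,0],[0,-2,0,0,0,0],[0,-1,0,0,0,0],[0,0,0,0,0,0],[0,0,0,0,0,0],[0,0,0,0,0,0],[0,0,0,0,0,0]]}}

```text
time: 17.78
tool_pos: [430.5, 170.9, 56.3]
eef_rot: [3.126, -0.307, 0.001]
ft_force: [-1.1, -2.9, 7.3]
finger_gap: 0.127
grasp_force: 59.1
```

>>> {"fn": "move_arm", "kwargs": {"commands": [[0,0,0,0,0,0],[0,0,0,0,0,0],[0,0,0,0,0,0],[0,0,0,0,0,0],[0,0,-6,0,0,0],[0,0,-20,0,0,0],[0,0,-24,0,0,0],[0,0,0,0,0,0]], "claw": 0}}

```text
time: 18.45
tool_pos: [433.0, 172.8, 110.2]
eef_rot: [-3.122, 0.305, -0.011]
ft_force: [-0.2, 0.6, 0.7]
finger_gap: 0.497
grasp_force: 0.0
```

>>> {"fn": "move_arm", "kwargs": {"commands": [[14,12,0,0,0,0],[20,17,0,0,0,0],[18,16.5,0,0,0,0],[0,0,0,0,0,0],[0,0,0,0,0,0],[0,0,0,0,0,0],[0,0,10,0,0,0],[0,0,8,0,0,0],[0,0,0,0,0,0],[0,0,0,0,0,0],[0,0,0,0,0,0]], "claw": -1}}

```text
time: 19.37
tool_pos: [472.5, 116.9, 87.8]
eef_rot: [3.127, -0.306, 0.0]
ft_force: [0.1, 0.0, -0.0]
finger_gap: 0.001
grasp_force: 0.0
```

```bash
python3 f.py
```

```text
19.7167 [472.63 116.83  87.91] [-0.09 -0.32 -0.05] [0.26 0.32 0.26]
```

>>> {"fn": "move_arm", "kwargs": {"commands": [[0,0,3,0,0,0],[0,0,3,0,0,0],[0,0,3,0,0,0],[0,0,2.5,0,0,0],[0,0,2.5,0,0,0],[0,0,2.5,0,0,0],[0,0,2.5,0,0,0],[0,0,2,0,0,0],[0,0,2,0,0,0],[0,0,1.5,0,0,0],[0,0,1,0,0,0],[0,0,0,0,0,0]]}}

```text
time: 20.77
tool_pos: [472.8, 116.6, 62.6]
eef_rot: [3.127, -0.307, 0.001]
ft_force: [-1.9, -2.1, 7.4]
finger_gap: -0.002
grasp_force: 3.9
```

>>> {"fn": "move_arm", "kwargs": {"commands": [[0,0,0,0,0,0],[0,0,0,0,0,0],[0,0,0,0,0,0],[0,0,0,0,0,0]]}}

```text
time: 21.1
tool_pos: [472.9, 116.6, 62.8]
eef_rot: [-3.126, 0.307, -0.002]
ft_force: [-2.0, -2.3, 7.0]
finger_gap: -0.002
grasp_force: 3.9
```

```bash
python3 f.py
cat > g.py <<'E'
from h import *
import sys
ey=np.array([.194,.981]);tip=np.array([472.9,116.2])-77*ey
zz=np.arange(30,90,.1); pr=np.array([proj("scene",np.array([*tip,z])) for z in zz])
def z(s):
    s=s.astype(float); r=np.clip(s[...,0]-np.maximum(s[...,1],s[...,2])-40,0,None)
    w=np.zeros_like(r); w[262:296,318:328]=r[262:296,318:328]
    v=np.mgrid[:480,:640][0]; c=(v*w).sum()/w.sum(); return c,zz[np.argmin(abs(pr[:,1]-c))]
c0,z0=z(cv2.imread("pics/scene0.png")[...,::-1])
s=grab_frame("scene"); c1,z1=z(s); print("row",c1,"drop",z0-z1)
cv2.imwrite("pics/%s.png"%sys.argv[1],s[...,::-1])
E
python3 g.py s5
```

```text
21.45 [472.85 116.56  62.77] [-2.04 -1.33  7.38] [0.44 0.46 0.62]
row 283.91980558930743 drop 23.000000000000327
```

>>> {"fn": "move_arm", "kwargs": {"commands": [[0,0,0.5,0,0,0],[0,0,0.5,0,0,0],[0,0,0,0,0,0],[0,0,0,0,0,0],[0,0,0,0,0,0],[0,0,0,0,0,0],[0,0,0,0,0,0],[0,0,0,0,0,0],[0,0,0,0,0,0],[0,0,0,0,0,0],[0,0,0,0,0,0],[0,0,0,0,0,0]]}}

```text
time: 22.55
tool_pos: [472.9, 116.6, 61.9]
eef_rot: [-3.126, 0.307, -0.002]
ft_force: [-1.1, -1.7, 7.5]
finger_gap: 0.002
grasp_force: 4.1
```

```bash
python3 f.py; python3 g.py s6
python3 - <<'E'
from h import *
s=cv2.imread("pics/s6.png"); a=cv2.resize(s[262:302,312:352],(400,400),interpolation=cv2.INTER_CUBIC)
b=cv2.imread("pics/scene0.png"); b=cv2.resize(b[262:302,312:352],(400,400),interpolation=cv2.INTER_CUBIC)
cv2.imwrite("pics/v6.png",np.hstack([b,a]))
E
```

```text
22.9 [472.88 116.59  61.85] [-2.11 -1.35  8.09] [0.49 0.82 0.37]
row 284.43779342723 drop 24.400000000000347
```

View pics/v6.png

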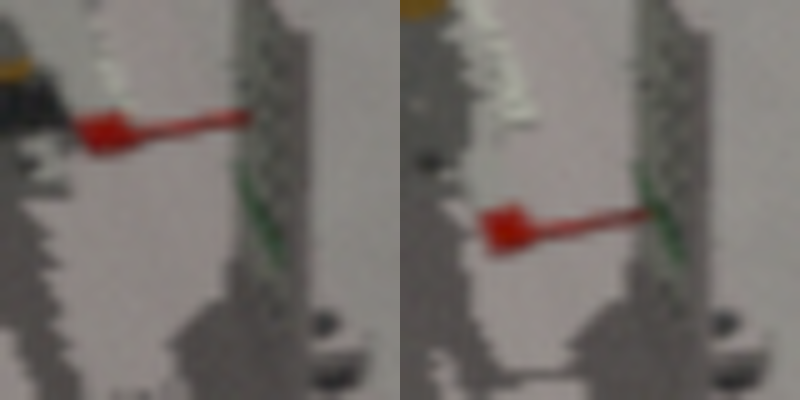

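The pointer end has dropped about 25 mm and now lies on the green mark at (648,213), at about 8.2 N. I'll hold a bit longer with a 0.4 mm hedge, then release straight up.

>>> {"fn": "move_arm", "kwargs": {"commands": [[0,0,0.4,0,0,0],[0,0,0,0,0,0],[0,0,0,0,0,0],[0,0,0,0,0,0],[0,0,0,0,0,0],[0,0,0,0,0,0],[0,0,0,0,0,0],[0,0,0,0,0,0],[0,0,0,0,0,0],[0,0,0,0,0,0],[0,0,0,0,0,0],[0,0,0,0,0,0]]}}

```text
time: 24.0
tool_pos: [472.9, 116.6, 61.5]
eef_rot: [-3.126, 0.307, -0.002]
ft_force: [-2.4, -1.7, 7.7]
finger_gap: 0.001
grasp_force: 4.2
```

```bash
python3 f.py; python3 g.py s7
```

```text
24.35 [472.89 116.6   61.47] [-2.63 -1.49  8.35] [0.34 0.47 0.49]
row 284.6388206388206 drop 24.900000000000354
```

>>> {"fn": "move_arm", "kwargs": {"commands": [[0,0,-4,0,0,0],[0,0,-10,0,0,0],[0,0,-20,0,0,0],[0,0,-30,0,0,0],[0,0,-30,0,0,0],[0,0,0,0,0,0],[0,0,0,0,0,0],[0,0,0,0,0,0],[0,0,0,0,0,0],[0,0,0,0,0,0],[0,0,0,0,0,0],[0,0,0,0,0,0]]}}

```text
time: 25.45
tool_pos: [472.2, 116.5, 154.1]
eef_rot: [3.126, -0.307, -0.002]
ft_force: [0.1, -0.6, 0.1]
finger_gap: -0.001
grasp_force: 0.0
```

```bash
python3 g.py s8
python3 - <<'E'
from station import *
print(state()["tool_pos"]); print(close_job())
E
```

```text
row 274.83382352941175 drop 0.0
[472.30588941 116.54111666 154.21928689]
the job is handed in; nothing more can be done
None
```

The job is handed in at about 25 s, with no verdict shown: the carriage now sits about 33 mm inward of where it was found, a press of about 8.2–8.5 N held the red tip level with the green mark to within about 1 mm by camera for over a second, and the leaf is free again.

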